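# Find the binding idler of the nut-grading belt

### The job

Two idler wheels from the nut-grading belt stand on the bench; they look alike, but one runs freely and the other binds. Spin each wheel briskly by its finger peg, at least an eighth of a turn, to find out which is which before you lift either; then take the binding idler by its post and gently set it down, not dropping it, flat on its foot in the empty rework tray, and leave the free one standing where it is.

Things in the scene. Friction and masses are not known exactly. Their poses are not given: they have to be found in the camera images.
- idler_one: idler, 0.8 kg: steel foot 90 x 90 x 12 mm; fixed upright post 24 mm across, top 105 mm above the table (grip here); round it a level grey wheel 110 mm across, faces at 30 and 44 mm height, bearing one upright steel finger peg, 12 mm across, 45 mm from the axis, top at 75 mm. Origin: middle of the foot's underside, on the axis, z up. Either idler may be the binding one.
- idler_two: the second assembly, the same in looks and sizes as idler_one; the origin and axes are the same.
- wheel_one (a joint): turn of idler_one's wheel, rad, 0 at start, counterclockwise from above positive, no stops. The peg lies from the axis along the idler's +x turned by this angle. A free wheel, briskly pushed and let go, turns on for seconds; a binding one stops at once (about 0.7 N at the peg moves it).
- wheel_two (a joint): turn of idler_two's wheel, rad, 0 at start, counterclockwise from above positive, no stops. The peg lies from the axis along the idler's +x turned by this angle. A free wheel, briskly pushed and let go, turns on for seconds; a binding one stops at once (about 0.7 N at the peg moves it).
- rework_tray: the rework tray: the empty square grey plastic open tray, 180 x 180 x 35 mm outside, walls 5 mm, inner floor 5 mm above the table, standing on the table. Origin: middle of its underside; x and y along its sides, z up.
Mind the look-alikes: they are no part of the job. What is shaped like the idler_one but orange or turquoise is not meant.

How it is judged:
By the outcome, as a careful person would: the job done as asked, in the order asked, and still so for the second after the job is handed in, with the robot touching nothing.
It also fails if it takes over 54 s, if anything falls off the work surface, if the arm or the gripper's body presses on something with over 40 N, if the wrist force passes 120 N, or if a joint passes its speed limit or range.

### The arm

A 6-joint arm with a two-finger parallel gripper is mounted at the origin on the work surface. World frame = base frame: x ahead of the robot, y to its left, z up, the work surface at z = 0. Lengths are in mm, angles in degrees, forces in N, time in s.
With the tool pointing down it reaches from about 275 to 750 mm from the base axis. Payload 10.2 kg.
Tool frame: the origin (TCP) lies between the finger pads; the fingertips stand 25 mm ahead of it and the grasp point (between the pads) lies 6 mm ahead of it; z points along the fingers, y is the direction in which the jaws open and shut (so a half turn about z gives the same grasp; the last joint's range is limited). The gripper opens to 85 mm and grips with 20 to 120 N. Pads are 22 mm wide; open, the fingers measure 114 mm over their backs; the gripper's body (76 mm by 85 mm) begins 54 mm behind the grasp point. The pads swing forward as they close: fully open they stand 13 mm farther back than shut.
Start: joints at [-87.743, 17.928, 85.812, -0, 76.261, -12.8], TCP at [136.374, -506.985, 256.294] pointing down, gripper open.
Joint ranges: [-168.41, 168.41], [-55.51, 124.54], [10.69, 146.95], [-70.63, 250.63], [1, 178], [-165.06, 165.06]. Speed limits (degrees/s): [136.94, 136.94, 172.46, 180, 180, 180].

### API

Orientations are given as [roll, pitch, yaw] about the fixed x, y, z axes, in that order (R = Rz(yaw) Ry(pitch) Rx(roll)).
In Python, from workcell import status, cams, workorder gives the robot as it stands.
- The arm moves only by the tool move_arm, never from a script. Its argument "deltas" is a list of rows, each an object with "delta_pos": the shift along the world's x, y, z in cm, a list of three; "turn": the turn, a rotation vector about the world's x, y, z in rad, a list of three; "gripper": the opening, from -1 (shut) to 1 (fully open). A call has 1 to 20 rows; each row is the pose to reach, as a shift and turn from the pose commanded when the call began; what a row does not reach only later rows make up. A row lasts 1/10 s, in which the tool goes at most 50 mm and 8.59 degrees, less where a joint would pass 70% of its speed; a pose out of reach is approached as far as the arm can. A call with a gripper value outside its range is refused whole. The fingers move at their own pace and stop on an object; "squeeze" is the grip in N (left out, the last holds). Time passes only in rows, so rows that repeat a pose let the fingers close. It gives the time, the measured TCP pose, the force and the opening at its end, in the units of the state.
- status.state(): the state, without advancing time (a new reading comes with each control period).
- cams.read_camera(name): name is "side" or "top"; returns the picture (420x560x3 uint8, red, green, blue); there is no depth.
- cams.calibration(name): a dict with "fx", "fy", "cx", "cy" (pixels), "D" ([k1, k2, p1, p2, k3] as OpenCV has them; the pictures are not rectified), "rvec" (rotation vector, rad) and "tvec" (3), from world to camera coordinates, as OpenCV has them. Camera axes: x right, y down, z forward; pixel columns grow to the right and rows downward; lengths in mm; the calibration is good to about 2 mm. A picture is of the moment at which its call begins. calibration takes no time and is no camera call.
- workorder.close_job(): hands the job in, once; it reports no verdict.
The state is a dict: "time": time; "joint_positions": joint angles; "joint_vel": joint speeds; "joint_torque": joint torques, N m; "tool_pos": TCP position; "tool_rot": TCP orientation; "ft_force": force on the tool from outside, world axes, zero at the start; "moment": the same for the moment, N m; "grip_width": opening from 0.0 (shut) to 1.0 (fully open).
Only numpy, scipy, OpenCV 4.12 (cv2) and the standard library are available. Lean on these libraries where they do the work, as an engineer would, in place of code of your own. Each camera call takes 0.05 s, during which the arm holds its last target.

## Working session

There is one attempt and no reset: what is moved stays moved. The work goes in short steps, Python scripts to look and compute and a tool call to move; the robot and the scene stay as the last step left them, time stands still between calls to the robot, and variables do not carry over. Pictures are saved under pics/ and viewed, and the job is handed in when it is done.

Besides the shell and the picture viewer there is one more tool, called after "Call:" by a JSON object that holds its "fn" and its "kwargs". move_arm: Moves the arm, as the interface text tells. Its arguments: {"type":"object","properties":{"deltas":{"type":"array","items":{"type":"object","properties":{"delta_pos":{"type":"array","items":{"type":"number"}},"turn":{"type":"array","items":{"type":"number"}},"gripper":{"type":"number"}}}},"squeeze":{"type":"number"}},"required":["deltas"]}

```bash
mkdir -p pics; ls; python3 - <<'E'
from workcell import status,cams
import cv2
for n in("side","top"):
    im=cams.read_camera(n); cv2.imwrite(f"pics/{n}0.png",im[:,:,::-1]); print(n,cams.calibration(n))
print(status.state())
E
```

```text
pics
side {'fx': 454.2016573929302, 'fy': 454.2016573929302, 'cx': 287.2186666092086, 'cy': 221.23925199546628, 'D': array([-0.03447902,  0.        ,  0.        ,  0.        ,  0.        ]), 'rvec': array([ 0.47552001, -2.56726955,  1.38734324]), 'tvec': array([ 499.61752372,   73.53546256, 1337.60668717])}
top {'fx': 529.3947778249325, 'fy': 529.3947778249325, 'cx': 279.46377542737525, 'cy': 212.78597724086822, 'D': array([-0.10647739,  0.        ,  0.        ,  0.        ,  0.        ]), 'rvec': array([ 2.21014525, -2.18723538,  0.08558728]), 'tvec': array([ 102.86950808,  463.93360361, 1270.46598605])}
{'time': 0.1, 'joint_positions': array([-8.77409273e+01,  1.79563935e+01,  8.58484459e+01,  6.70488950e-04,
        7.62615724e+01, -1.28000718e+01]), 'joint_vel': array([ 0.03757794, -0.02099122, -0.11744412, -0.10556508,  0.02617679,
        0.03167234]), 'joint_torque': array([ 3.72874812e-03, -4.12895072e+01, -2.60142320e+01, -2.21240443e-04,
        3.02762986e-03, -1.39834862e-05]), 'tool_pos': array([ 136.38459889, -506.77259901,  255.79885731]), 'tool_rot': array([-1.79935383e+02, -1.53484332e-02,  1.50589763e+01]), 'ft_force': array([-0.27193884,  0.08840043,  0.19158985]), 'moment': array([-0.01074991,  0.05839375, -0.05148705]), 'grip_width': 1.0004605490305556}
```

View pics/top0.png

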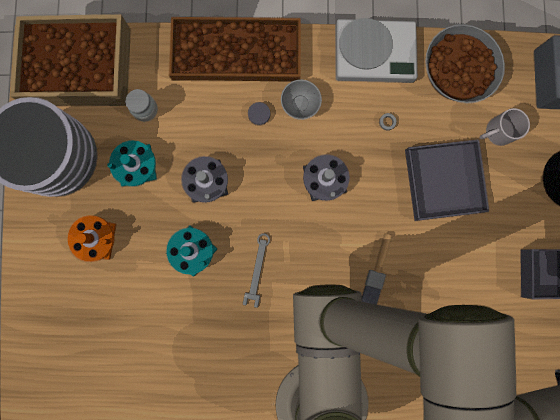

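View pics/side0.png

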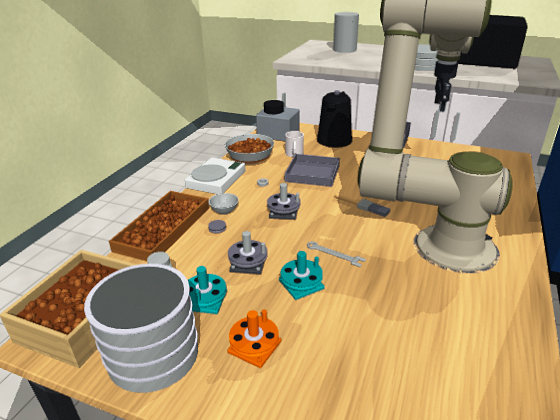

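The top view shows two grey idlers near (205,178) and (326,178), and the empty tray near (447,180). The teal and orange ones are look-alikes. I'll zoom in for details.

```bash
python3 - <<'E'
import cv2,numpy as np
a=cv2.imread("pics/top0.png");b=cv2.imread("pics/side0.png")
f=lambda im,x,y,w,h:cv2.resize(im[y:y+h,x:x+w],(400,300),interpolation=cv2.INTER_CUBIC)
o=np.vstack([np.hstack([f(a,165,148,80,60),f(a,286,148,80,60)]),np.hstack([f(b,207,222,80,60),f(b,244,172,80,60)])])
cv2.imwrite("pics/z0.png",o)
E
```

```text
(no output)
```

View pics/z0.png

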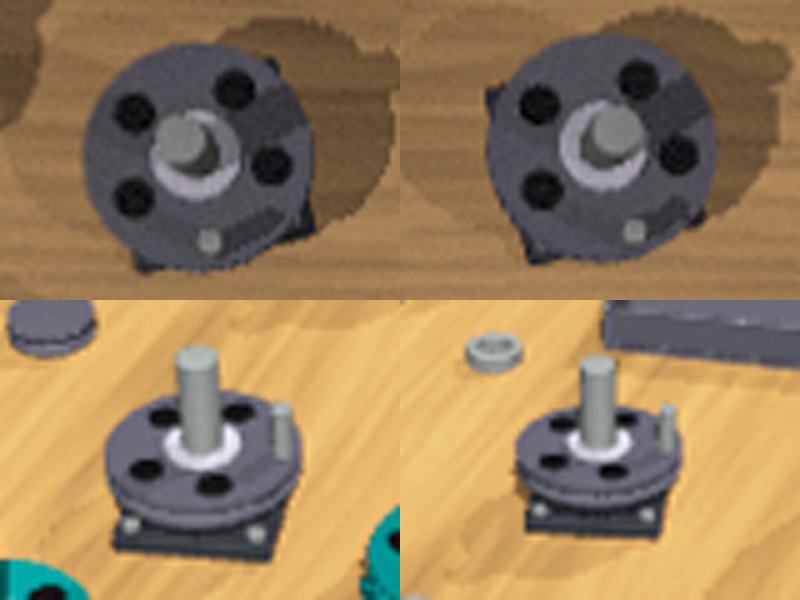

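```bash
cat > h.py <<'E'
import numpy as np,cv2
from workcell import status,cams
def cal(n):
    c=cams.calibration(n);K=np.array([[c['fx'],0,c['cx']],[0,c['fy'],c['cy']],[0,0,1]]);R=cv2.Rodrigues(c['rvec'])[0]
    return K,np.array(c['D']),R,np.array(c['tvec'])
def ray(n,p):
    K,D,R,t=cal(n);u=cv2.undistortPoints(np.array([[p]],float),K,D)[0,0]
    d=R.T@np.array([u[0],u[1],1]);return -R.T@t,d/np.linalg.norm(d)
def plane(n,p,z):
    o,d=ray(n,p);return o+d*(z-o[2])/d[2]
def tri(pt,ps):
    o1,d1=ray("top",pt);o2,d2=ray("side",ps)
    A=np.stack([d1,-d2],1);s=np.linalg.lstsq(A,o2-o1,rcond=None)[0]
    a,b=o1+s[0]*d1,o2+s[1]*d2;return (a+b)/2,np.linalg.norm(a-b)
def proj(n,P):
    K,D,R,t=cal(n);return cv2.projectPoints(np.array(P,float).reshape(-1,3),cv2.Rodrigues(R)[0],t,K,D)[0][:,0]
E
python3 - <<'E'
from h import *
np.set_printoptions(precision=1,suppress=True)
z=lambda x,y,ox,oy:((x+.5)/5-.5+ox,(y+.5)/5-.5+oy)
L=dict(Lpost=(z(182,138,165,148),z(198,57,207,222)),Lpeg=(z(209,241,165,148),z(282,108,207,222)),
Rpost=(z(212,133,286,148),z(198,64,244,172)),Rpeg=(z(234,231,286,148),z(267,108,244,172)))
for k,(a,b) in L.items(): print(k,*tri(a,b), plane("top",a,105 if 'post' in k else 75))
# wheel outline by mask
im=cv2.imread("pics/top0.png");
for k,(cx,cy) in dict(L=(204,179),R=(326,178)).items():
    c=im[cy-35:cy+35,cx-35:cx+35].astype(int); b,g,r=c[...,0],c[...,1],c[...,2]
    m=((b>r-4)).astype(np.uint8)
    m=cv2.morphologyEx(m,cv2.MORPH_CLOSE,np.ones((7,7)));m=cv2.morphologyEx(m,cv2.MORPH_OPEN,cv2.getStructuringElement(2,(21,21)))
    cn=max(cv2.findContours(m,0,1)[0],key=cv2.contourArea);e=cv2.fitEllipse(cn);print(k,e[0][0]+cx-35,e[0][1]+cy-35,e[1],plane("top",(e[0][0]+cx-35,e[0][1]+cy-35),44))
f=lambda im,x,y,w,h:cv2.resize(im[y:y+h,x:x+w],(w*5,h*5),interpolation=cv2.INTER_CUBIC)
cv2.imwrite("pics/tray0.png",f(im,395,130,104,100))
s=cv2.imread("pics/side0.png");cv2.imwrite("pics/tray0s.png",f(s,275,145,80,50))
E
```

```text
Lpost [541.2 288.  102.8] 0.8902371017728874 [540.4 287.5 105. ]
Lpeg [497.1 278.4  73.5] 0.9203551215160897 [496.6 278.   75. ]
Rpost [547.5   0.3 103.7] 2.503851565845574 [546.1   0.  105. ]
Rpeg [505.8 -13.6  72.3] 2.1068598482663505 [504.5 -13.6  75. ]
L 204.49229049682617 179.2140235900879 (43.955909729003906, 44.751708984375) [538.9 287.1  44. ]
R 325.7853813171387 177.37028121948242 (44.150272369384766, 44.793540954589844) [546.7  -1.3  44. ]
```

View pics/tray0.png

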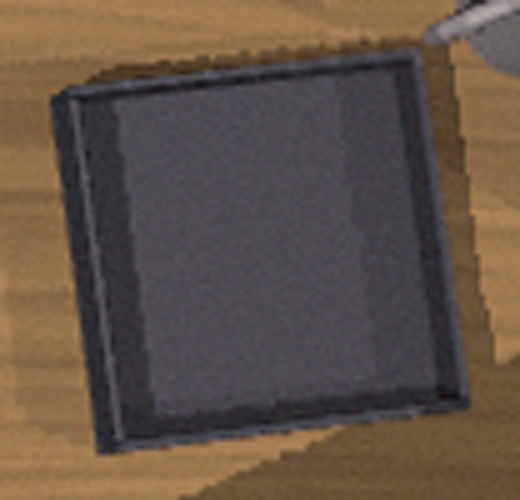

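View pics/tray0s.png

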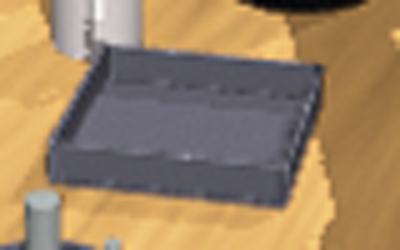

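Rays agree to within about 2.5 mm and heights are 103–104 and 72–74 mm, against 105 and 75 in the text. The axes come out at about (540,287) and (546.5,-0.5). Both pegs lie on the robot side, about 44 mm from the axis. Next is the tray.

```bash
python3 - <<'E'
from h import *
np.set_printoptions(precision=1,suppress=True)
z=lambda x,y,ox,oy:((x+.5)/5-.5+ox,(y+.5)/5-.5+oy)
C=[z(68,90,395,130),z(422,52,395,130),z(467,408,395,130),z(112,450,395,130)]
P=np.array([plane("top",c,35) for c in C]);print(P,P.mean(0),np.linalg.norm(P-np.roll(P,-1,0),axis=1))
for a,b in ((C[0],z(50,152,275,145)),(C[2],z(323,68,275,145)),(C[1],z(105,45,275,145)),(C[3],z(289,170,275,145))): print(tri(a,b))
F=[z(118,100,395,130),z(392,70,395,130),z(437,385,395,130),z(157,415,395,130)]
print(np.array([plane("top",c,5) for c in F]))
E
```

```text
[[ 623.7 -203.4   35. ]
 [ 646.6 -381.9   35. ]
 [ 471.  -401.3   35. ]
 [ 448.7 -223.6   35. ]] [ 547.5 -302.5   35. ] [179.9 176.7 179.1 176.2]
(array([ 626.4, -206.4,   23.2]), np.float64(0.9086949217318386))
(array([ 472.6, -403.3,   29.2]), np.float64(2.6641005658011343))
(array([ 648.6, -383.9,   29.4]), np.float64(1.7688119677926408))
(array([ 448.9, -224.6,   31.6]), np.float64(0.04137797965328935))
[[ 624.9 -236.7    5. ]
 [ 643.2 -378.1    5. ]
 [ 484.4 -398.5    5. ]
 [ 467.8 -254.8    5. ]]
```

Call:
{"fn": "move_arm", "kwargs": {"deltas": [{"delta_pos": [3.7, 4.6, 0], "turn": [0, 0, -0.1], "gripper": -1}, {"delta_pos": [7, 8.6, -1], "turn": [0, 0, -0.2], "gripper": -1}, {"delta_pos": [10, 12.5, -2], "turn": [0, 0, -0.263], "gripper": -1}, {"delta_pos": [13, 16.3, -3], "turn": [0, 0, -0.263], "gripper": -1}, {"delta_pos": [16, 20, -4], "turn": [0, 0, -0.263], "gripper": -1}, {"delta_pos": [19, 23.8, -5], "turn": [0, 0, -0.263], "gripper": -1}, {"delta_pos": [22, 27.5, -5], "turn": [0, 0, -0.263], "gripper": -1}, {"delta_pos": [25, 31.2, -5], "turn": [0, 0, -0.263], "gripper": -1}, {"delta_pos": [28, 35, -5], "turn": [0, 0, -0.263], "gripper": -1}, {"delta_pos": [31, 38.7, -5], "turn": [0, 0, -0.263], "gripper": -1}, {"delta_pos": [34, 42.4, -5], "turn": [0, 0, -0.263], "gripper": -1}, {"delta_pos": [37.2, 46.1, -6], "turn": [0, 0, -0.263], "gripper": -1}, {"delta_pos": [37.2, 46.1, -6], "turn": [0, 0, -0.263], "gripper": -1}, {"delta_pos": [37.2, 46.1, -9], "turn": [0, 0, -0.263], "gripper": -1}, {"delta_pos": [37.2, 46.1, -12], "turn": [0, 0, -0.263], "gripper": -1}, {"delta_pos": [37.2, 46.1, -15], "turn": [0, 0, -0.263], "gripper": -1}]}}

```text
time: 1.7
tool_pos: [508.0, -46.3, 105.2]
tool_rot: [180.0, 0.0, -0.0]
ft_force: [-0.1, -1.3, -0.3]
grip_width: 0.001
```

Call:
{"fn": "move_arm", "kwargs": {"deltas": [{"delta_pos": [0, 0, -2.3], "turn": [0, 0, 0], "gripper": -1}, {"delta_pos": [0, 0, -2.3], "turn": [0, 0, 0], "gripper": -1}]}}

```text
time: 1.9
tool_pos: [506.6, -46.0, 80.8]
tool_rot: [-179.9, 0.3, -0.0]
ft_force: [-0.0, 0.6, 0.4]
grip_width: -0.001
```

```bash
python3 - <<'E'
from h import *
b=cams.read_camera("side")[:,:,::-1];a=cams.read_camera("top")[:,:,::-1]
f=lambda im,x,y,w,h:cv2.resize(im[y:y+h,x:x+w],(400,400),interpolation=cv2.INTER_CUBIC)
cv2.imwrite("pics/z1.png",np.hstack([f(a,286,138,90,90),f(b,244,142,90,90)]));print(status.state()['tool_pos'])
E
```

```text
[508.44244446 -46.38363568  83.88342029]
```

View pics/z1.png

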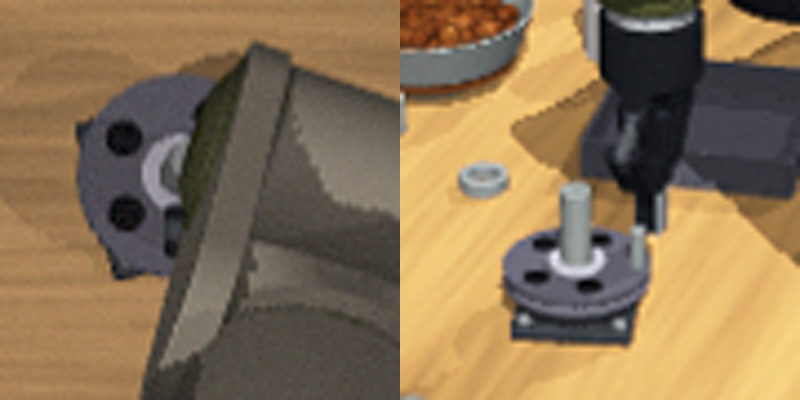

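The finger stands on the -y side of the peg and lines up with it (side view, peg near (638,245) in the crop). I'll push briskly along +y, then lift.

Call:
{"fn": "move_arm", "kwargs": {"deltas": [{"delta_pos": [0, 1.0, 0], "turn": [0, 0, 0], "gripper": -1}, {"delta_pos": [0, 3.2, 0], "turn": [0, 0, 0], "gripper": -1}, {"delta_pos": [0, 6.2, 0], "turn": [0, 0, 0], "gripper": -1}, {"delta_pos": [0, 6.4, 0.5], "turn": [0, 0, 0], "gripper": -1}, {"delta_pos": [0, 6.4, 5], "turn": [0, 0, 0], "gripper": -1}]}}

```text
time: 2.5
tool_pos: [506.4, 19.3, 131.4]
tool_rot: [-179.9, 0.4, 0.1]
ft_force: [0.7, -0.3, 0.9]
grip_width: -0.004
```

```bash
python3 - <<'E'
from h import *
f=lambda im,x,y,w,h:cv2.resize(im[y:y+h,x:x+w],(266,266),interpolation=cv2.INTER_CUBIC)
L=[];print(status.state())
for i in range(6):
    b=cams.read_camera("side")[:,:,::-1];L.append(f(b,244,162,80,80))
cv2.imwrite("pics/z2.png",np.vstack([np.hstack(L[:3]),np.hstack(L[3:])]));s=status.state();print(s['time'],s['tool_pos'])
E
```

```text
{'time': 2.5, 'joint_positions': array([-1.10838529e+01,  2.37346154e+01,  9.78378381e+01, -2.08276785e-04,
        5.88422267e+01,  7.88347268e+01]), 'joint_vel': array([-1.21615259e+00, -4.30379881e+01, -2.57878233e+01, -6.02900995e-02,
        6.37358946e+01, -3.64925659e-01]), 'joint_torque': array([  1.64696831, -35.42394519, -18.53754044,   0.06265184,
        -2.05244578,   0.08476522]), 'tool_pos': array([506.39060564,  19.30817132, 131.43491702]), 'tool_rot': array([-1.79919874e+02,  4.06865645e-01,  8.18132461e-02]), 'ft_force': array([ 0.69910319, -0.29912166,  0.88293897]), 'moment': array([ 0.04100628, -0.02257746, -0.00845159]), 'grip_width': -0.0038184682862890166}
2.8 [508.10656469  17.95429289 133.14891149]
```

View pics/z2.png

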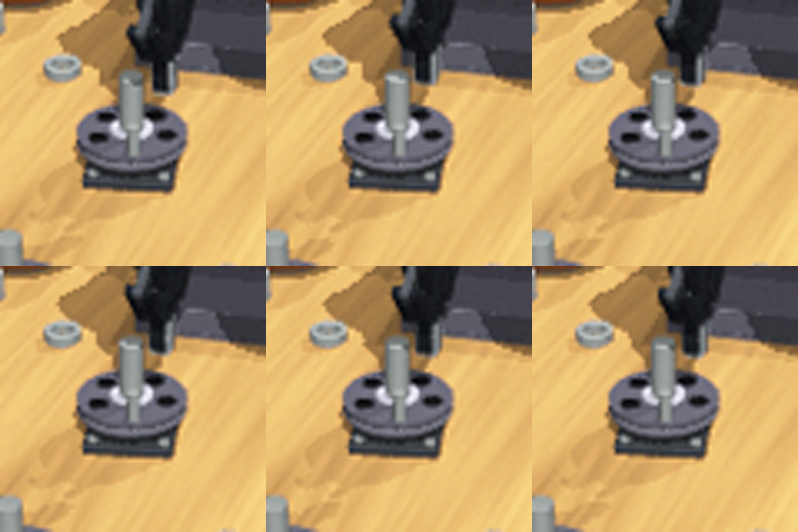

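The right wheel stopped at once. Its peg stays at about (134,130) in every frame, in front of the post, so this one binds. I'll measure its turn and move to the left wheel.

```bash
python3 - <<'E'
from h import *
s=80/266
p=((400+.5)*s-.5+244-266*s,(400-266+.0)*s-.5+162)
z=cv2.imread("pics/z2.png")[266:,266:532];cv2.imwrite("pics/z2b.png",cv2.resize(z[60:180,60:210],(750,600),interpolation=cv2.INTER_CUBIC))
for yy in (120,125,130): 
    q=plane("side",(134*s+244,yy*s+162),75);d=q-[546.5,-.5,75];print(yy,q,np.hypot(d[0],d[1]),np.degrees(np.arctan2(d[1],d[0])))
E
```

```text
120 [531.97911637  34.30914304  75.        ] 37.71647518445294 112.64380723114775
125 [528.524657    43.03069926  75.        ] 47.096016113165355 112.43743656733305
130 [525.10795044  51.65695878  75.        ] 56.37347012002809 112.30086683472821
```

Call:
{"fn": "move_arm", "kwargs": {"deltas": [{"delta_pos": [0, 0.5, 2], "turn": [0, 0, 0], "gripper": -1}, {"delta_pos": [-0.1, 4, 3], "turn": [0, 0, 0], "gripper": -1}, {"delta_pos": [-0.2, 8, 3], "turn": [0, 0, 0], "gripper": -1}, {"delta_pos": [-0.3, 12, 3], "turn": [0, 0, 0], "gripper": -1}, {"delta_pos": [-0.4, 16, 3], "turn": [0, 0, 0], "gripper": -1}, {"delta_pos": [-0.5, 20, 2], "turn": [0, 0, 0], "gripper": -1}, {"delta_pos": [-0.6, 22.8, 0], "turn": [0, 0, 0], "gripper": -1}, {"delta_pos": [-0.6, 22.8, -3], "turn": [0, 0, 0], "gripper": -1}, {"delta_pos": [-0.6, 22.8, -5], "turn": [0, 0, 0], "gripper": -1}, {"delta_pos": [-0.6, 22.8, -5], "turn": [0, 0, 0], "gripper": -1}]}}

```text
time: 3.8
tool_pos: [500.6, 245.6, 80.1]
tool_rot: [179.9, 0.4, -0.0]
ft_force: [-0.5, -0.6, 0.7]
grip_width: 0.001
```

```bash
python3 - <<'E'
from h import *
b=cams.read_camera("side")[:,:,::-1];a=cams.read_camera("top")[:,:,::-1]
f=lambda im,x,y,w,h:cv2.resize(im[y:y+h,x:x+w],(400,400),interpolation=cv2.INTER_CUBIC)
cv2.imwrite("pics/z3.png",np.hstack([f(a,160,138,90,90),f(b,202,192,90,90)]));print(status.state()['tool_pos'])
cv2.imwrite("pics/top3.png",a)
E
```

```text
[502.42360429 245.82493127  83.36669206]
```

View pics/z3.png

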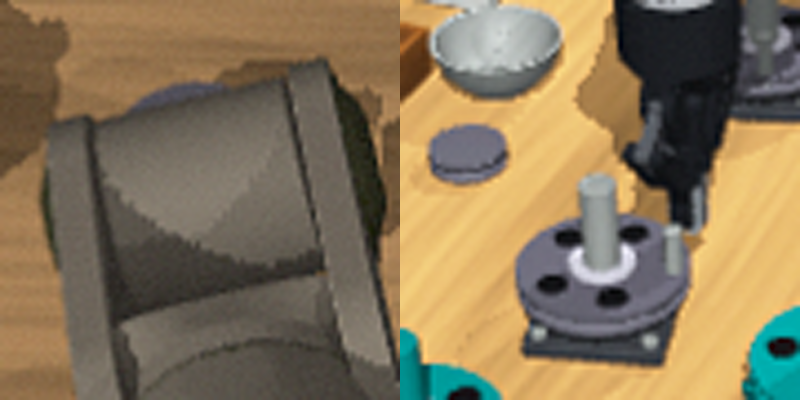

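View pics/top3.png

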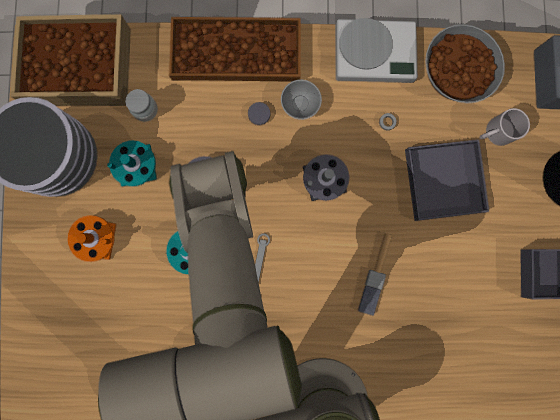

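View pics/z2b.png

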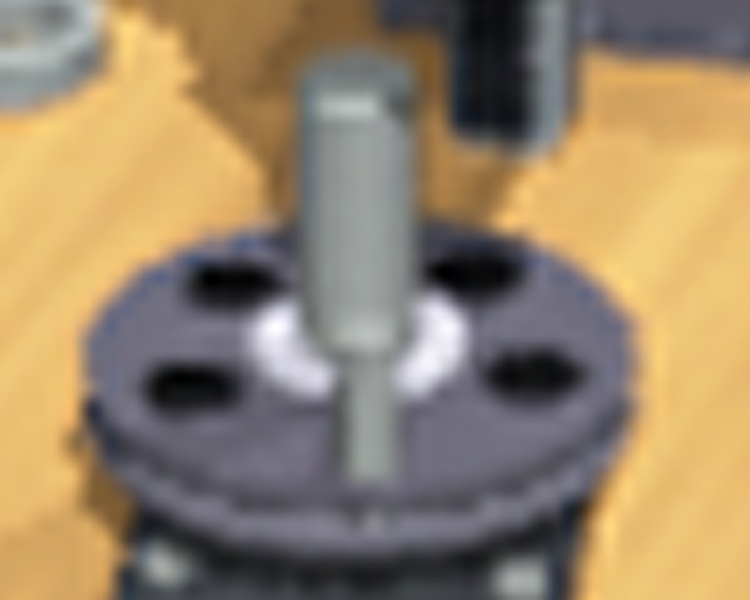

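The right wheel turned about 85° and stopped dead. At the left wheel the finger is again on the -y side of the peg and aligned. I'll push it the same way.

Call:
{"fn": "move_arm", "kwargs": {"deltas": [{"delta_pos": [0, 1.0, 0], "turn": [0, 0, 0], "gripper": -1}, {"delta_pos": [0, 3.2, 0], "turn": [0, 0, 0], "gripper": -1}, {"delta_pos": [0, 6.2, 0], "turn": [0, 0, 0], "gripper": -1}, {"delta_pos": [0, 6.4, 0.5], "turn": [0, 0, 0], "gripper": -1}, {"delta_pos": [0, 6.4, 5], "turn": [0, 0, 0], "gripper": -1}]}}

```text
time: 4.4
tool_pos: [500.3, 310.1, 130.4]
tool_rot: [179.8, 0.4, 0.1]
ft_force: [-0.1, 0.6, 0.9]
grip_width: -0.0
```

```bash
python3 - <<'E'
from h import *
f=lambda im,x,y,w,h:cv2.resize(im[y:y+h,x:x+w],(266,266),interpolation=cv2.INTER_CUBIC)
L=[]
for i in range(6):
    b=cams.read_camera("side")[:,:,::-1];L.append(f(b,207,212,80,80))
cv2.imwrite("pics/z4.png",np.vstack([np.hstack(L[:3]),np.hstack(L[3:])]));s=status.state();print(s['time'],s['tool_pos'])
E
```

```text
4.7 [502.18752843 309.75106447 133.17137851]
```

View pics/z4.png

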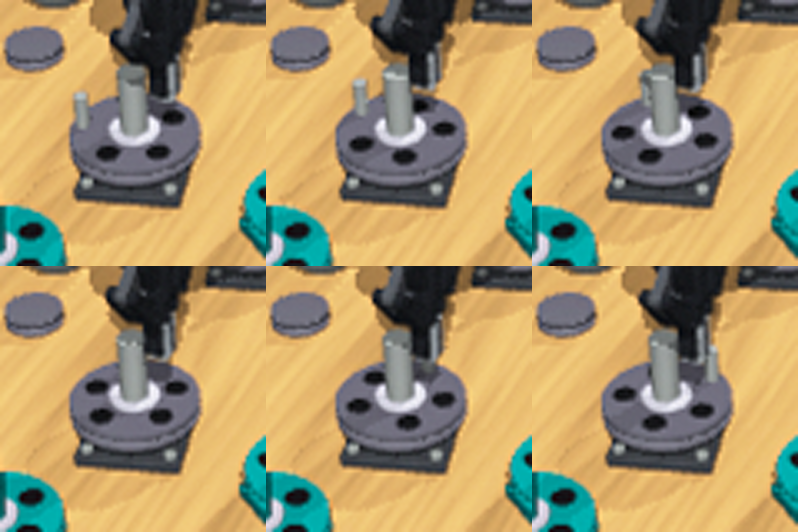

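The left wheel keeps spinning freely: its peg moves every frame. So the right idler at about (546,0) is the binding one. I'll re-measure its post after the push, then go to grasp it.

```bash
python3 - <<'E'
from h import *
b=cams.read_camera("side")[:,:,::-1];a=cams.read_camera("top")[:,:,::-1]
f=lambda im,x,y,w,h:cv2.resize(im[y:y+h,x:x+w],(400,300),interpolation=cv2.INTER_CUBIC)
cv2.imwrite("pics/z5.png",np.hstack([f(a,286,148,80,60),f(b,244,172,80,60)]))
E
```

```text
(no output)
```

View pics/z5.png

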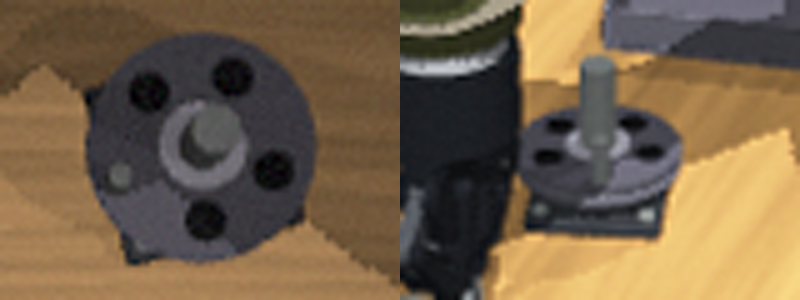

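Call:
{"fn": "move_arm", "kwargs": {"deltas": [{"delta_pos": [0, 0, 4], "turn": [0, 0, 0.1], "gripper": -1}, {"delta_pos": [0, -2, 7], "turn": [0, 0, 0.24], "gripper": -1}, {"delta_pos": [0.4, -5, 7], "turn": [0, 0, 0.38], "gripper": 0}, {"delta_pos": [0.8, -8, 7], "turn": [0, 0, 0.52], "gripper": 1}, {"delta_pos": [1.2, -11, 7], "turn": [0, 0, 0.66], "gripper": 1}, {"delta_pos": [1.6, -14, 7], "turn": [0, 0, 0.8], "gripper": 1}, {"delta_pos": [2.0, -17, 7], "turn": [0, 0, 0.94], "gripper": 1}, {"delta_pos": [2.5, -20, 7], "turn": [0, 0, 1.08], "gripper": 1}, {"delta_pos": [3, -23, 7], "turn": [0, 0, 1.22], "gripper": 1}, {"delta_pos": [3.5, -26, 7], "turn": [0, 0, 1.36], "gripper": 1}, {"delta_pos": [4, -29, 7], "turn": [0, 0, 1.5], "gripper": 1}, {"delta_pos": [4.4, -31, 7], "turn": [0, 0, 1.571], "gripper": 1}, {"delta_pos": [4.4, -31, 7], "turn": [0, 0, 1.571], "gripper": 1}, {"delta_pos": [4.4, -31, 7], "turn": [0, 0, 1.571], "gripper": 1}]}}

```text
time: 6.2
tool_pos: [546.1, 0.2, 202.8]
tool_rot: [-179.9, -0.0, 89.9]
ft_force: [0.3, 0.7, -0.5]
grip_width: 1.004
```

```bash
python3 - <<'E'
from h import *
b=cams.read_camera("side")[:,:,::-1]
cv2.imwrite("pics/z6.png",cv2.resize(b[100:250,180:380],(800,600),interpolation=cv2.INTER_CUBIC));s=status.state();print(s['tool_pos'],s['tool_rot'],s['joint_positions'],s['grip_width'])
E
```

```text
[546.10854116   0.74482165 202.95886798] [-1.79953389e+02 -2.55275677e-02  8.99331681e+01] [-1.22243288e+01  2.32157645e+01  8.65936802e+01  1.60857122e-02
  7.02414982e+01 -1.21629519e+01] 0.9984852437468814
```

View pics/z6.png

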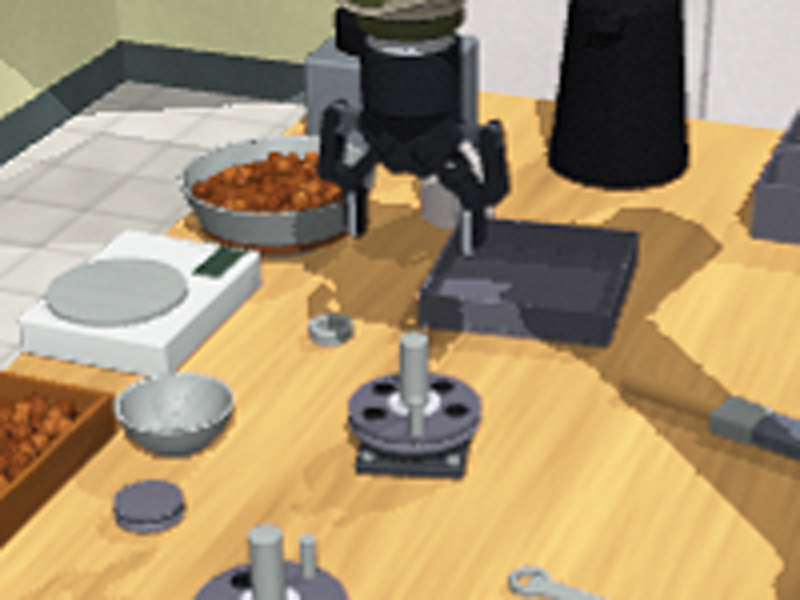

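The open gripper is centred over the binding idler's post. I'll descend and look again before closing.

Call:
{"fn": "move_arm", "kwargs": {"deltas": [{"delta_pos": [0, 0, -3], "turn": [0, 0, 0], "gripper": 1}, {"delta_pos": [0, 0, -6], "turn": [0, 0, 0], "gripper": 1}, {"delta_pos": [0, 0, -8.5], "turn": [0, 0, 0], "gripper": 1}, {"delta_pos": [0, 0, -10.5], "turn": [0, 0, 0], "gripper": 1}, {"delta_pos": [0, 0, -11.7], "turn": [0, 0, 0], "gripper": 1}, {"delta_pos": [0, 0, -11.7], "turn": [0, 0, 0], "gripper": 1}]}}

```text
time: 6.85
tool_pos: [545.7, 0.9, 85.1]
tool_rot: [-179.9, -0.0, 90.0]
ft_force: [-0.1, -0.4, -0.3]
grip_width: 1.0
```

```bash
python3 - <<'E'
from h import *
b=cams.read_camera("side")[:,:,::-1]
cv2.imwrite("pics/z7.png",cv2.resize(b[130:235,220:360],(800,600),interpolation=cv2.INTER_CUBIC));s=status.state();print(s['tool_pos'],s['ft_force'])
E
```

```text
[546.31262869   0.61338017  86.32155299] [0.02192328 0.21827547 0.30872375]
```

View pics/z7.png

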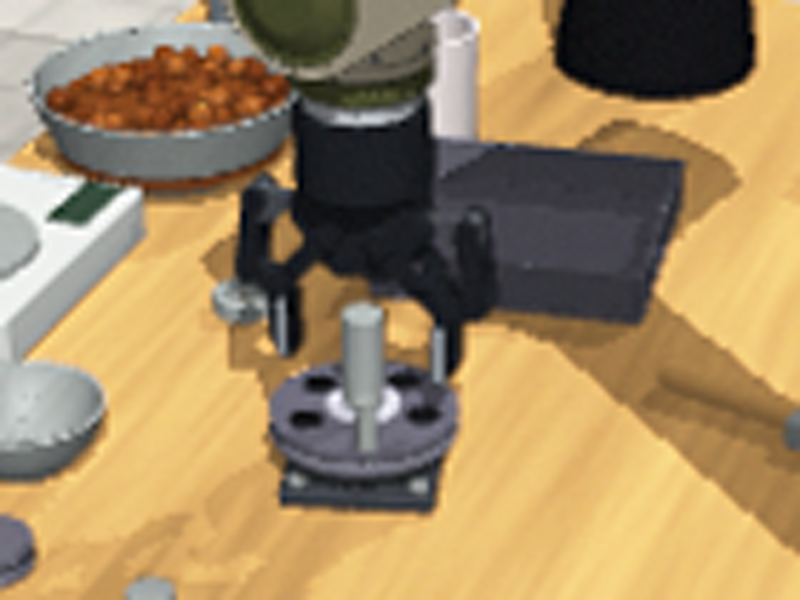

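The fingers straddle the post and stand clear of the wheel and peg. Closing.

Call:
{"fn": "move_arm", "kwargs": {"deltas": [{"delta_pos": [0, 0, 0], "turn": [0, 0, 0], "gripper": 0}, {"delta_pos": [0, 0, 0], "turn": [0, 0, 0], "gripper": -0.4}, {"delta_pos": [0, 0, 0], "turn": [0, 0, 0], "gripper": -1}, {"delta_pos": [0, 0, 0], "turn": [0, 0, 0], "gripper": -1}, {"delta_pos": [0, 0, 0], "turn": [0, 0, 0], "gripper": -1}, {"delta_pos": [0, 0, 0], "turn": [0, 0, 0], "gripper": -1}, {"delta_pos": [0, 0, 0], "turn": [0, 0, 0], "gripper": -1}, {"delta_pos": [0, 0, 0.3], "turn": [0, 0, 0], "gripper": -1}, {"delta_pos": [0, 0, 1], "turn": [0, 0, 0], "gripper": -1}, {"delta_pos": [0, 0, 2], "turn": [0, 0, 0], "gripper": -1}, {"delta_pos": [0, 0, 2], "turn": [0, 0, 0], "gripper": -1}], "squeeze": 70}}

```text
time: 8.0
tool_pos: [546.8, -0.1, 107.6]
tool_rot: [179.9, 0.0, 90.0]
ft_force: [0.4, 0.1, -8.2]
grip_width: 0.258
```

```bash
python3 - <<'E'
from h import *
b=cams.read_camera("side")[:,:,::-1]
cv2.imwrite("pics/z8.png",cv2.resize(b[130:235,220:360],(800,600),interpolation=cv2.INTER_CUBIC));s=status.state();print(s['tool_pos'],s['tool_rot'],s['ft_force'],s['moment'],s['grip_width'])
E
```

```text
[ 5.46532175e+02 -2.39867362e-02  1.06873480e+02] [1.79948557e+02 1.16996842e-02 8.99977510e+01] [-0.35526593  0.16948565 -7.43073524] [0.01144992 0.01084707 0.01726739] 0.26444194035919066
```

View pics/z8.png

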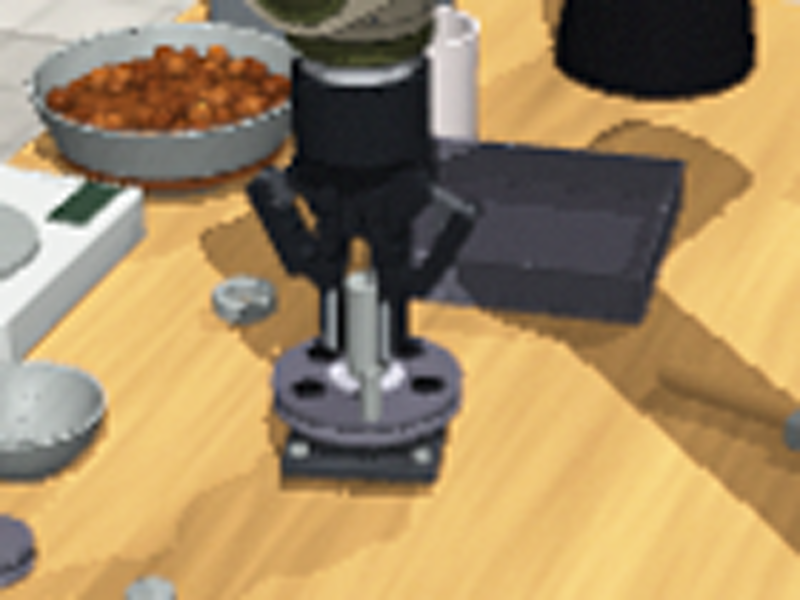

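Held: 8 N weight, and the grip opening fits the post's 24 mm. I'll carry it over the tray.

Call:
{"fn": "move_arm", "kwargs": {"deltas": [{"delta_pos": [0, 0, 2], "turn": [0, 0, 0], "gripper": -1}, {"delta_pos": [0, 0, 4], "turn": [0, 0, 0], "gripper": -1}, {"delta_pos": [0, -1, 6], "turn": [0, 0, 0], "gripper": -1}, {"delta_pos": [0, -3, 6], "turn": [0, 0, 0], "gripper": -1}, {"delta_pos": [0, -5.5, 6], "turn": [0, 0, 0], "gripper": -1}, {"delta_pos": [0, -8, 6], "turn": [0, 0, 0], "gripper": -1}, {"delta_pos": [0, -10.5, 6], "turn": [0, 0, 0], "gripper": -1}, {"delta_pos": [0, -13, 6], "turn": [0, 0, 0], "gripper": -1}, {"delta_pos": [0, -15.5, 6], "turn": [0, 0, 0], "gripper": -1}, {"delta_pos": [0, -18, 6], "turn": [0, 0, 0], "gripper": -1}, {"delta_pos": [0, -20.5, 6], "turn": [0, 0, 0], "gripper": -1}, {"delta_pos": [0, -23, 6], "turn": [0, 0, 0], "gripper": -1}, {"delta_pos": [0, -25.5, 6], "turn": [0, 0, 0], "gripper": -1}, {"delta_pos": [0.1, -28, 6], "turn": [0, 0, 0], "gripper": -1}, {"delta_pos": [0.1, -29.5, 6], "turn": [0, 0, 0], "gripper": -1}, {"delta_pos": [0.1, -30.3, 6], "turn": [0, 0, 0], "gripper": -1}, {"delta_pos": [0.1, -30.3, 6], "turn": [0, 0, 0], "gripper": -1}, {"delta_pos": [0.1, -30.3, 4], "turn": [0, 0, 0], "gripper": -1}, {"delta_pos": [0.1, -30.3, 2], "turn": [0, 0, 0], "gripper": -1}, {"delta_pos": [0.1, -30.3, 1], "turn": [0, 0, 0], "gripper": -1}]}}

```text
time: 10.05
tool_pos: [546.9, -301.3, 114.5]
tool_rot: [-179.9, -0.1, 90.1]
ft_force: [-0.2, -1.1, -7.9]
grip_width: 0.263
```

```bash
python3 - <<'E'
from h import *
b=cams.read_camera("side")[:,:,::-1];a=cams.read_camera("top")[:,:,::-1]
f=lambda im,x,y,w,h:cv2.resize(im[y:y+h,x:x+w],(400,400),interpolation=cv2.INTER_CUBIC)
cv2.imwrite("pics/z9.png",np.hstack([f(a,390,120,110,110),f(b,255,95,110,110)]));s=status.state();print(s['time'],s['tool_pos'],s['tool_rot'],s['ft_force'],s['grip_width'])
E
```

```text
10.15 [ 547.02563306 -301.75011806  115.00366354] [-1.79869653e+02 -1.21270931e-01  9.00435836e+01] [ 0.46869826  0.44968843 -7.19233102] 0.26122634955068236
```

View pics/z9.png

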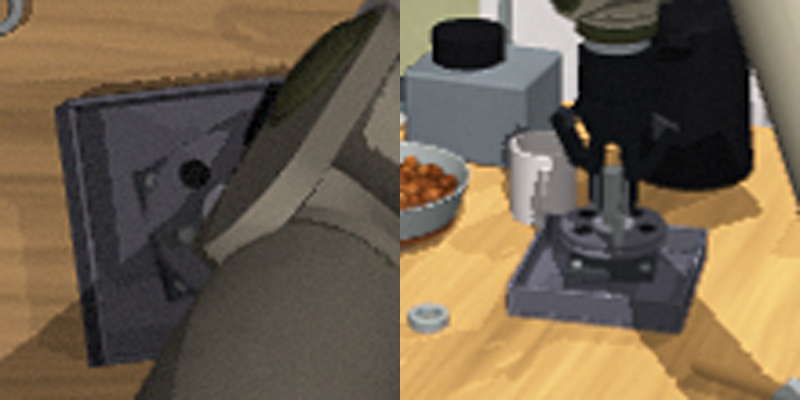

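The idler is centred in the tray. I'll lower it gently.

Call:
{"fn": "move_arm", "kwargs": {"deltas": [{"delta_pos": [0, 0, -0.8], "turn": [0, 0, 0], "gripper": -1}, {"delta_pos": [0, 0, -1.5], "turn": [0, 0, 0], "gripper": -1}, {"delta_pos": [0, 0, -1.9], "turn": [0, 0, 0], "gripper": -1}, {"delta_pos": [0, 0, -2.1], "turn": [0, 0, 0], "gripper": -1}, {"delta_pos": [0, 0, -2.2], "turn": [0, 0, 0], "gripper": -1}, {"delta_pos": [0, 0, -2.3], "turn": [0, 0, 0], "gripper": -1}, {"delta_pos": [0, 0, -2.3], "turn": [0, 0, 0], "gripper": -1}, {"delta_pos": [0, 0, -2.3], "turn": [0, 0, 0], "gripper": -1}]}}

```text
time: 10.95
tool_pos: [547.4, -303.0, 93.5]
tool_rot: [180.0, 0.0, 90.0]
ft_force: [0.2, -0.2, -6.6]
grip_width: 0.263
```

Call:
{"fn": "move_arm", "kwargs": {"deltas": [{"delta_pos": [0, 0, -0.05], "turn": [0, 0, 0], "gripper": -1}, {"delta_pos": [0, 0, -0.1], "turn": [0, 0, 0], "gripper": -1}, {"delta_pos": [0, 0, -0.1], "turn": [0, 0, 0], "gripper": -1}]}}

```text
time: 11.25
tool_pos: [547.3, -303.0, 92.2]
tool_rot: [-180.0, -0.0, 90.0]
ft_force: [0.8, 0.1, -7.1]
grip_width: 0.263
```

Call:
{"fn": "move_arm", "kwargs": {"deltas": [{"delta_pos": [0, 0, -0.05], "turn": [0, 0, 0], "gripper": -1}, {"delta_pos": [0, 0, -0.1], "turn": [0, 0, 0], "gripper": -1}, {"delta_pos": [0, 0, -0.1], "turn": [0, 0, 0], "gripper": -1}]}}

```text
time: 11.55
tool_pos: [547.6, -303.0, 92.0]
tool_rot: [180.0, 0.0, 90.0]
ft_force: [-0.8, 2.1, 0.9]
grip_width: 0.263
```

The force went from -7 N to +1 N, so the foot rests on the tray floor. I'll open, then lift away.

Call:
{"fn": "move_arm", "kwargs": {"deltas": [{"delta_pos": [0, 0, 0], "turn": [0, 0, 0], "gripper": -0.3}, {"delta_pos": [0, 0, 0], "turn": [0, 0, 0], "gripper": 0.2}, {"delta_pos": [0, 0, 0], "turn": [0, 0, 0], "gripper": 0.7}, {"delta_pos": [0, 0, 0], "turn": [0, 0, 0], "gripper": 0.7}, {"delta_pos": [0, 0, 0], "turn": [0, 0, 0], "gripper": 0.7}, {"delta_pos": [0, 0, 1.5], "turn": [0, 0, 0], "gripper": 0.7}, {"delta_pos": [0, 0, 5], "turn": [0, 0, 0], "gripper": 0.7}, {"delta_pos": [0, 0, 9], "turn": [0, 0, 0], "gripper": 0.7}, {"delta_pos": [0, 0, 13], "turn": [0, 0, 0], "gripper": 0.7}, {"delta_pos": [-4, 0, 15], "turn": [0, 0, 0], "gripper": 0.7}, {"delta_pos": [-8, 0, 15], "turn": [0, 0, 0], "gripper": 0.7}, {"delta_pos": [-12, 0, 15], "turn": [0, 0, 0], "gripper": 0.7}, {"delta_pos": [-16, 0, 15], "turn": [0, 0, 0], "gripper": 0.7}, {"delta_pos": [-18, 0, 15], "turn": [0, 0, 0], "gripper": 0.7}, {"delta_pos": [-18, 0, 15], "turn": [0, 0, 0], "gripper": 0.7}]}}

```text
time: 13.05
tool_pos: [365.8, -303.1, 242.8]
tool_rot: [180.0, 0.1, 89.9]
ft_force: [0.4, 0.2, 0.9]
grip_width: 0.848
```

```bash
python3 - <<'E'
from h import *
b=cams.read_camera("side")[:,:,::-1];a=cams.read_camera("top")[:,:,::-1]
f=lambda im,x,y,w,h:cv2.resize(im[y:y+h,x:x+w],(400,400),interpolation=cv2.INTER_CUBIC)
cv2.imwrite("pics/z10.png",np.hstack([f(a,390,120,110,110),f(b,255,115,110,110)]));s=status.state();print(s['time'],s['tool_pos'],s['ft_force'],s['grip_width'])
cv2.imwrite("pics/top10.png",a)
cv2.imwrite("pics/z11.png",np.hstack([f(a,165,138,80,80),f(b,207,212,80,80)]))
E
```

```text
13.15 [ 367.58976461 -303.23583539  242.37475766] [-0.19041968  0.19756554  0.52503578] 0.8438368103001093
```

View pics/z10.png

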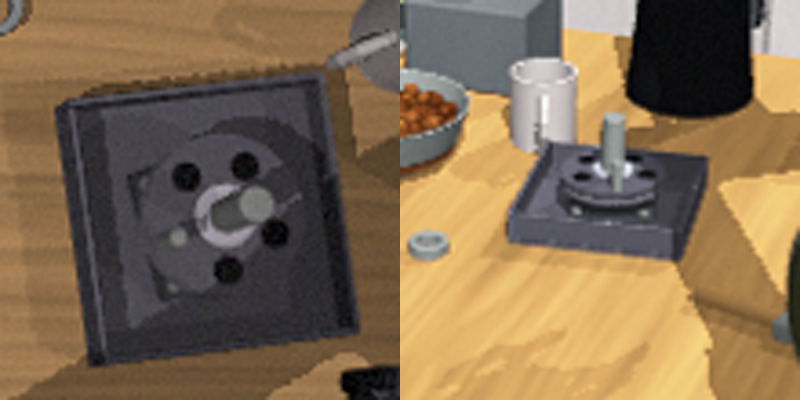

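View pics/z11.png

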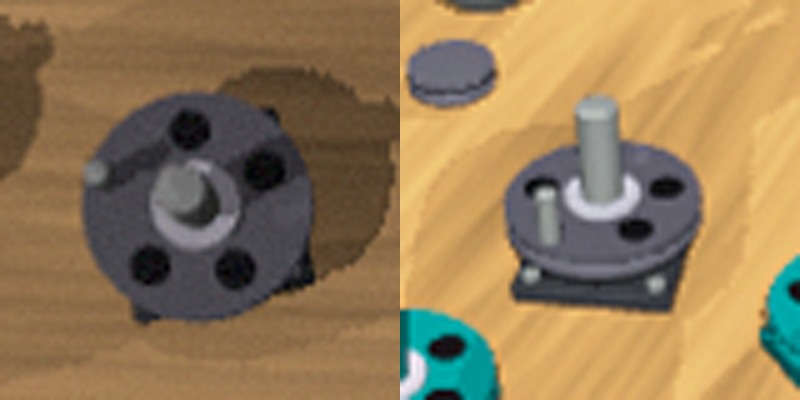

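View pics/top10.png

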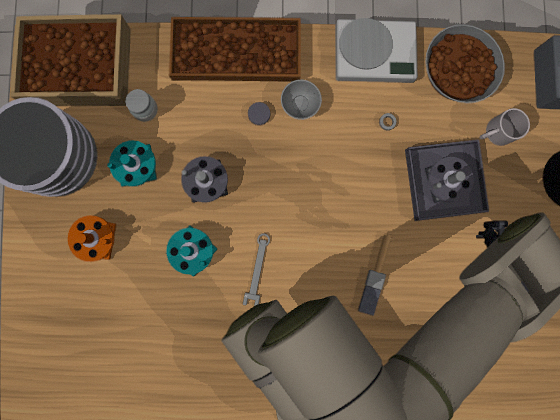

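The binding idler stands upright and flat in the tray. The free one is where it was, with its post top still near (201,176) in the top view, and the gripper is clear. Handing in.

```bash
python3 -c "
from workcell import workorder,status
print(workorder.close_job(),status.state()['time'])"
```

```text
the job is handed in; nothing more can be done
the job is handed in; nothing more can be done
```

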